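# Pack away the brush and tip the shoe-care box shut

## Task

Lay the horsehair brush, bristles down, in the empty long bay of the open shoe-care box and let go of it. Then reach over the lid that leans back towards the pigeonhole rack, draw it forward past upright until its own weight takes it, and keep your hand off it while it falls fully shut. Leave the tins, the cream jar and the orange bottle where they are.

Things in the scene. Friction and masses are not known exactly. Their poses are not given: they have to be found in the camera images.
- kit_box: Fixed oak shoe-care box, 280 mm (x) by 220 mm (y), rim 105 mm above the table, walls 10 mm. Origin: centre of its underside; z up. Inside, a floor 40 mm above the table. A divider along x, 20 mm high, at y = -14 mm parts the empty long bay (+y side, 260 by 110 mm) from a bay with two polish tins (-y side). The lid is hinged along the -y rim; the rack stands beyond it.
- bay (a point): Middle of the empty bay's floor, 40 mm above the table and 65 mm below the rim, 45 mm to +y of the box's centre; axes as the box's. The brush goes here, its length along x.
- lid (a joint): Angle of the lid: 0 fully shut, 1.571 upright, 1.885 leaning back on its hinge stop, where it starts. The hinge is stiff and damped: its friction (0.22 N m) holds the lid near upright until it is 10 to 19 degrees past upright towards the box (more for a lighter lid); there it starts to move off slowly by itself, and falls shut within 4 s. Drawing the free edge over slowly takes 2 to 4 N.
- lid_edge (a point): Oak lid, 284 mm along the hinge, 232 mm from hinge to free edge, 16 mm thick, about 0.8 kg. The point is the middle of the free edge, on the corner of the outer face (on top when shut, towards the rack when open), some 320 mm above the table when open. Axes: x along the hinge as the box's x, y from hinge to free edge, z out of the outer face.
- lid_hinge (a point): Middle of the hinge line, 105 mm above the table, on the box's -y rim (y = -110 mm in the box's frame); turns with the lid, axes as lid_edge.
- rack: Fixed dark pigeonhole rack with shoes, 340 mm (x) by 240 mm (y), 470 mm high. Origin: centre of its underside. Its side panel (y = +120 mm) is about 45 mm from the open lid's free edge. Its top board (underside 452 mm up) stands out 45 mm beyond the panel, so a hand cannot come straight down behind the lid: it must lean 25 degrees or more over the box.
- brush_center (a point): Centre of the loose horsehair brush, 25 mm above its bristle face: 170 mm long (x), 50 mm wide (y), 50 mm high (z up, out of the wooden back), about 0.2 kg. The back is the top 20 mm; below it stiff bristles 44 mm wide. It stands on its bristles on the table.
- tin_black: Round black-lidded polish tin, 72 mm across, 26 mm high, in the box's -y bay. Origin: centre of its underside. Leave it.
- tin_tan: Round tan-lidded polish tin, the same size, beside the other. Leave it.
- cream_jar: White-capped cream jar, 48 mm across, 50 mm high, standing off one end of the brush. Origin: centre of its underside. Leave it.
- dye_bottle: Orange bottle with black cap, 56 mm across, 150 mm high. Origin: centre of its underside. Leave it.

How it is judged:
By the outcome, as a careful person would: the job done as asked, in the order asked, and still so for the second after the job is handed in, with the robot touching nothing.
It also fails if it takes over 64 s, if anything falls off the work surface, if the arm or the gripper's body presses on something with over 40 N, if the wrist force passes 120 N, or if a joint passes its speed limit or range.

## Robot

A 6-joint arm with a two-finger parallel gripper is mounted at the origin on the work surface. World frame = base frame: x ahead of the robot, y to its left, z up, the work surface at z = 0. Lengths are in m, angles in rad, forces in N, time in s.
With the tool pointing down it reaches from about 0.325 to 0.775 m from the base axis. Payload 5.5 kg.
Tool frame: the origin (TCP) lies at the very end of the fingers, on their centre line; the grasp point (between the pads) lies 19 mm behind it (r.grip_depth is the distance from the TCP to the grasp point, in m); z points along the fingers, y is the line along which they close (so a half turn about z gives the same grasp; the last joint's range is limited). The gripper opens to 88 mm and grips with 3 to 60 N. Pads are 20 mm wide; open, the fingers measure 115 mm over their backs; the gripper's body (75 mm by 178 mm) begins 61 mm behind the grasp point.
Start: joints at [1.223, 0.091, 1.231, -0, 1.82, -0.057], TCP at [0.172, 0.575, 0.223] pointing down, gripper open.
Joint ranges: [-2.87, 2.87], [-0.86, 2.18], [0.17, 2.46], [-1.51, 4.65], [0.06, 2.69], [-2.65, 2.65]. Speed limits (rad/s): [2.57, 2.57, 3.01, 3.14, 3.14, 3.14].

## Interface

Orientations are given as a unit quaternion [w, x, y, z].
In Python, from station import readout, grab_frame, get_calibration, r gives the robot as it stands. The module is installed in compiled form; this text tells all that it offers.
- The arm moves only by the tool jog_arm, never from a script. Its arguments are lists of equal length, an entry for each row: "slide": the shift along the tool's x, y, z in cm, a list of three; "turn": the turn, a rotation vector about the tool's x, y, z in degrees, a list of three; "jaw": the finger opening in cm, from 0 to 8.78. In form: {"slide": [[dx, dy, dz], ...], "turn": [[rx, ry, rz], ...], "jaw": [jaw, ...]}. A call has exactly 10 rows; each row shifts and turns the commanded pose from where the row before left it, along the tool's axes as they then stand; what a row does not reach is not made up. A row lasts 1/10 s, in which the tool goes at most 50 mm and 8.59 degrees, less where a joint would pass 70% of its speed; a pose out of reach is approached as far as the arm can. A call is refused whole if a number of a shift passes 5 or a number of a turn 8.59, either way. A call with a gripper value outside its range is refused whole. The fingers move at their own pace and stop on an object; "force" is the grip in N (left out, the last holds). Time passes only in rows, so rows that do not move let the fingers close, or fill a call up. It gives the time, the measured TCP pose, the force, the opening and the grip force at its end, in the units of the state.
- readout.state(): the state, without advancing time (a new reading comes with each control period).
- grab_frame(name): name is "scene" or "side" or "wrist"; returns (picture, depth): 400x640x3 uint8, red, green, blue; 400x640 float32, m along the optical axis (not along the pixel's ray), 0 where there is no reading.
- get_calibration(name): a dict with "fx", "fy", "cx", "cy" (pixels), "R" (3x3) and "t" (3): a world point X has camera coordinates R X + t; the wrist camera has in their place "hand_eye" (4x4, takes a point from camera to tool coordinates, whose origin is the TCP and whose axes are the flange's). Camera axes: x right, y down, z forward; pixel columns grow to the right and rows downward; lengths in m; the calibration is good to about 2 mm. A picture is of the moment at which its call begins: read the wrist's pose just before it. get_calibration takes no time and is no camera call.
- r.sign_off(): hands the job in; it is judged then, once.
The state is a dict: "clock": time; "joints": joint angles; "joint_vel": joint speeds; "joint_torque": joint torques, N m; "ee_pos": TCP position; "ee_rot": TCP orientation; "wrist_force": force on the tool from outside, world axes, zero at the start; "torque": the same for the moment, N m; "gripper_width": opening from 0.0 (shut) to 1.0 (fully open); "finger_force": force on a finger pad.
Only numpy, scipy, OpenCV 4.12 (cv2) and the standard library are available. Lean on these libraries where they do the work, as an engineer would, in place of code of your own. Each camera call takes 0.05 s, during which the arm holds its last target. There are 200 camera calls.

## Working session

There is one attempt and no reset: what is moved stays moved. The work goes in short steps, Python scripts to look and compute and a tool call to move; the robot and the scene stay as the last step left them, time stands still between calls to the robot, and variables do not carry over. Pictures are saved under pics/ and viewed, at most 10 in all, crops included, and the job is handed in when it is done.

Besides the shell and the picture viewer there is one more tool, called after ">>>" as name(argument=value, ...) on one line, values as JSON. jog_arm: Moves the arm, as the interface text tells. Its arguments: {"type":"object","properties":{"slide":{"type":"array"},"turn":{"type":"array"},"jaw":{"type":"array"},"force":{"type":"number"}},"required":["slide","turn","jaw"]}

```bash
mkdir -p pics; cat > h.py <<'E'
import numpy as np, cv2
from station import readout, grab_frame, get_calibration, r
from scipy.spatial.transform import Rotation as Ro
def cam(name):
    s=readout.state(); c=get_calibration(name); im,d=grab_frame(name)
    if 'R' in c: R=np.array(c['R']).T; t=-R@np.array(c['t'])
    else:
        q=np.array(s['ee_rot']); Rt=Ro.from_quat(q[[1,2,3,0]]).as_matrix(); H=np.array(c['hand_eye'])
        R=Rt@H[:3,:3]; t=Rt@H[:3,3]+np.array(s['ee_pos'])
    v,u=np.mgrid[:400,:640]
    ray=np.stack([(u-c['cx'])/c['fx'],(v-c['cy'])/c['fy'],np.ones_like(u)],-1)@R.T
    P=ray*d[...,None]+t; P[d==0]=np.nan
    return im,d,P,ray,t
def save(n,im): cv2.imwrite('pics/'+n+'.png',im[...,::-1])
E
python3 - <<'E'
from h import *
a=[]
for n in('scene','side'):
    im,d,P,ray,t=cam(n); np.savez(n+'.npz',im=im,P=P,ray=ray,t=t); a.append(im); print(n,t,ray[200,320],(d>0).mean())
save('a',np.vstack(a)[:, :]); print(readout.state())
E
python3 -c "
import cv2;i=cv2.imread('pics/a.png');cv2.imwrite('pics/a1.png',cv2.resize(i,(480,600)))"
```

```text
scene [1.48682418 0.04019077 1.02193564] [-0.72462017 -0.03411299 -0.68837302] 0.995875
side [ 0.91054698 -0.47318381  1.15973864] [-0.33829693  0.39349883 -0.85488864] 0.99594921875
{'clock': 0.1, 'joints': array([ 1.22329840e+00,  9.17868373e-02,  1.23176133e+00, -2.00780455e-05,
        1.81981827e+00, -5.67084422e-02]), 'joint_vel': array([-0.00014622, -0.00011901, -0.00369316,  0.0022984 ,  0.00049234,
       -0.00091533]), 'joint_torque': array([ 1.80155443e-03, -4.47855520e+01, -4.07569170e+01,  6.99375244e-02,
        2.84854823e-02, -9.32230523e-05]), 'ee_pos': array([0.17194517, 0.57454972, 0.22162034]), 'ee_rot': array([-1.68492070e-04,  1.44885402e-01,  9.89448045e-01, -8.70792088e-04]), 'wrist_force': array([-0.00648834, -0.0123349 , -0.0703337 ]), 'torque': array([ 3.60688568e-05,  2.85037393e-02, -1.02368935e-02]), 'finger_force': 0.0, 'gripper_width': 0.9983287094312692}
```

```bash
python3 -c "
import numpy as np
from h import save
save('scene',np.load('scene.npz')['im']);save('side',np.load('side.npz')['im'])"
```

```text
(no output)
```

View pics/scene.png

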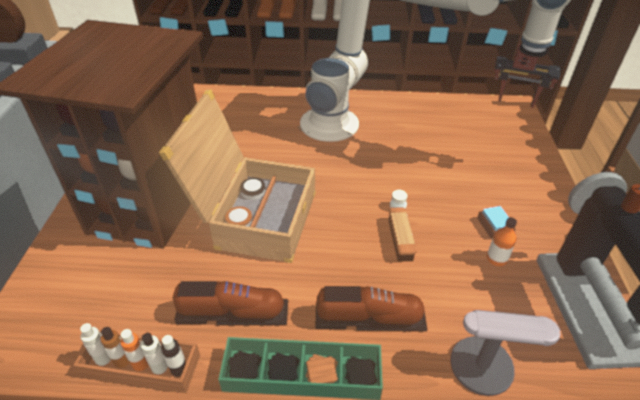

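View pics/side.png

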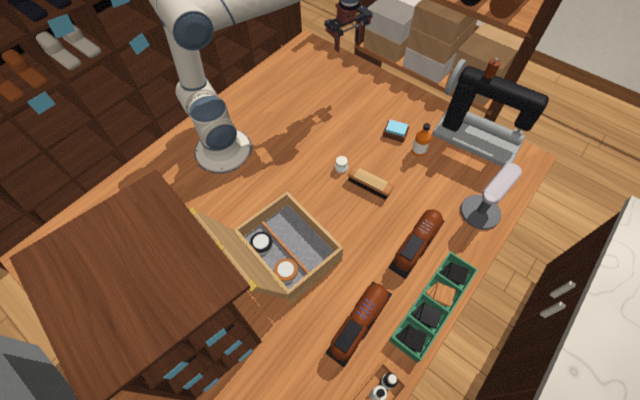

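The scene view shows the brush at (402,230), the jar at (399,200), the box at (265,205), the lid around (205,150) and the rack on the left. The side view shows the brush at (370,181), the jar at (341,163), the box at (290,245) and the bottle at (423,140).

```bash
cat > m.py <<'E'
from h import *
C=[]
for n,rb,bb in(('scene',(385,425,190,265),(160,325,90,265)),('side',(325,400,150,202),(190,350,185,300))):
    P=np.load(n+'.npz')['P']
    def roi(b): return P[b[2]:b[3],b[0]:b[1]].reshape(-1,3)
    q=roi(rb); top=q[(q[:,2]>.042)&(q[:,2]<.058)]
    # split jar and brush by clusters
    m=((P[...,2]>.042)&(P[...,2]<.06)).astype(np.uint8); mm=np.zeros_like(m); mm[rb[2]:rb[3],rb[0]:rb[1]]=m[rb[2]:rb[3],rb[0]:rb[1]]
    k,l,st,_=cv2.connectedComponentsWithStats(mm)
    for i in range(1,k):
        if st[i,4]<30: continue
        x=P[l==i]; rc=cv2.minAreaRect(x[:,:2].astype(np.float32)*1000); print(n,'top obj',rc,np.median(x[:,2]),st[i])
    q=roi(bb); rim=q[(q[:,2]>.098)&(q[:,2]<.112)]; print(n,'rim',len(rim),cv2.minAreaRect(rim[:,:2].astype(np.float32)*1000), rim.min(0),rim.max(0))
    fl=q[(q[:,2]>.036)&(q[:,2]<.05)]; print('floor',cv2.minAreaRect(fl[:,:2].astype(np.float32)*1000))
    ld=q[(q[:,2]>.13)&(q[:,2]<.34)]; print('lid',len(ld),ld.min(0),ld.max(0))
    # lid plane
    g=ld[(ld[:,2]<.3)]; c=np.median(g,0); w=np.linalg.svd(g-c,full_matrices=False)[2]; print('plane',c,w[2])
    for z in(.15,.2,.25,.3,.315,.325): 
        s=ld[abs(ld[:,2]-z)<.005]; print(z,s.min(0)[:2],s.max(0)[:2],np.median(s,0)[:2]) if len(s) else 0
E
python3 m.py
```

```text
scene top obj ((426.3672790527344, 222.43226623535156), (42.40188217163086, 41.15864562988281), 69.06983947753906) 0.04785462321261258 [392 190  15  12 131]
scene top obj ((559.7965087890625, 221.30853271484375), (172.91470336914062, 49.75335693359375), 6.711381912231445) 0.048265719531062956 [388 207  28  47 791]
scene rim 1443 ((342.26190185546875, -203.2437744140625), (358.9543151855469, 592.2108154296875), 80.59676361083984) [ 0.06692941 -0.42546115  0.09802186] [ 0.65905468 -0.01486444  0.11197776]
floor ((334.8832702636719, -202.49771118164062), (359.8179016113281, 663.7211303710938), 80.55457305908203)
lid 7089 [ 0.05860143 -0.42284292  0.13002165] [ 0.6242432  -0.01452784  0.33978787]
plane [ 0.49367316 -0.31470552  0.21983819] [0.27632216 0.66658886 0.69231882]
0.15 [ 0.0596068  -0.42211076] [ 0.62350464 -0.01478922] [ 0.5045786  -0.28846182]
0.2 [ 0.34300084 -0.41737752] [ 0.62124763 -0.27721485] [ 0.51982354 -0.30730513]
0.25 [ 0.33731242 -0.41181048] [ 0.61783476 -0.29266484] [ 0.49634463 -0.31930274]
0.3 [ 0.2965728  -0.40986377] [ 0.61542862 -0.30726545] [ 0.46346259 -0
[... 755 characters left out ...]
 274.0623779296875), 80.1167984008789)
lid 2142 [ 0.33277171 -0.37904223  0.13015453] [ 0.62268198 -0.25646242  0.32876948]
plane [ 0.50334747 -0.31170372  0.2244031 ] [0.16428781 0.93751094 0.30672912]
0.15 [ 0.34842328 -0.32182824] [ 0.62105008 -0.26132884] [ 0.50604802 -0.2883202 ]
0.2 [ 0.34089192 -0.33877657] [ 0.6187853  -0.27705756] [ 0.50818182 -0.30580492]
0.25 [ 0.34169518 -0.35482676] [ 0.61646612 -0.29492268] [ 0.50602193 -0.32183894]
0.3 [ 0.33897959 -0.37299613] [ 0.61333256 -0.30850294] [ 0.4949116  -0.33589601]
0.315 [ 0.33364037 -0.37904223] [ 0.61337928 -0.31504524] [ 0.51050287 -0.34414508]
0.325 [ 0.33277171 -0.37815774] [ 0.61324649 -0.31789171] [ 0.48810284 -0.3471038 ]
```

```bash
cat >> h.py <<'E'
def tgt(pos,yaw,lean=0):
    """tool y at world angle yaw(deg), pointing down, then leaned about tool y. Prints remaining slide (cm, present tool axes) and turn (deg)"""
    s=readout.state(); q=np.array(s['ee_rot']); Rt=Ro.from_quat(q[[1,2,3,0]])
    c,n=np.cos(np.radians(yaw)),np.sin(np.radians(yaw))
    G=Ro.from_matrix(np.array([[n,c,0],[-c,n,0],[0,0,-1]]))
    G=G*Ro.from_euler('y',lean,degrees=True)
    print('t',round(s['clock'],2),'pos',np.round(s['ee_pos'],4),'slide',np.round(Rt.inv().apply(np.array(pos)-s['ee_pos'])*100,2),
      'in goal axes',np.round(G.inv().apply(np.array(pos)-s['ee_pos'])*100,2),'turn',np.round(np.degrees((Rt.inv()*G).as_rotvec()),2),
      'F',np.round(s['wrist_force'],1),'w',round(s['gripper_width']*8.8,2),'ff',round(s['finger_force'],1),'J',np.round(s['joints'],2))
E
cat > m2.py <<'E'
from h import *
y=np.radians(-9.9); X=np.array([np.cos(y),np.sin(y)]);Y=np.array([-X[1],X[0]]); o=np.array([.5027,-.1614])
for n in('scene','side'):
    P=np.load(n+'.npz')['P'].reshape(-1,3); b=(P[:,:2]-o)@np.c_[X,Y]; z=P[:,2]
    m=(z>.098)&(z<.110)&(abs(b[:,0])<.17)&(b[:,1]>-.09)&(b[:,1]<.14); q=b[m]
    print(n,'rim x',np.percentile(q[:,0],[0,1,50,99,100]),'y+',np.percentile(q[:,1],[98,99.5,100]),np.median(z[m]))
    for s in(-1,1):
        w=q[(q[:,0]*s>.12)&(abs(q[:,1])<.09)]; print('  side wall',s,np.median(w[:,0]),np.polyfit(w[:,1],w[:,0],1))
    w=q[(abs(q[:,0])<.12)&(q[:,1]>.08)]; print('  y wall',np.median(w[:,1]),np.polyfit(w[:,0],w[:,1],1))
    m=(z>.2)&(z<.4)&(b[:,1]<-.1)&(b[:,1]>-.21)&(abs(b[:,0])<.16); q=np.c_[b,z][m]
    for zz in (.25,.3,.315,.322,.328): 
        s=q[abs(q[:,2]-zz)<.003]; print('  lid',zz,np.percentile(s[:,1],[2,50,98]),np.percentile(s[:,0],[1,99]))
    m=(z>.38)&(z<.46)&(b[:,1]<-.15)&(b[:,1]>-.3)&(abs(b[:,0])<.2); q=np.c_[b,z][m]; print('  overhang ymax',np.percentile(q[:,1],[50,90,99]) if len(q) else 0)
print('yaw dir',X,Y)
tgt([.5585,.2195,.10],96.5)
E
python3 m2.py
```

```text
scene rim x [-0.14281059 -0.14092478  0.05956623  0.14259776  0.14388123] y+ [0.11108579 0.11197921 0.11294688] 0.1028719478058231
  side wall -1 -0.1324177644454002 [-0.00632772 -0.13265768]
  side wall 1 0.13806768053373686 [-0.00322279  0.13722396]
  y wall 0.10659638413638008 [0.00730857 0.10646297]
  lid 0.25 [-0.16335374 -0.15697372 -0.15267541] [-0.1308778   0.14379529]
  lid 0.3 [-0.18569357 -0.17276744 -0.17004716] [-0.13263868  0.14407487]
  lid 0.315 [-0.19115776 -0.17788922 -0.17416726] [-0.13403266  0.14436178]
  lid 0.322 [-0.19411614 -0.18390246 -0.17668423] [-0.13465841  0.14421609]
  lid 0.328 [-0.18707044 -0.18243549 -0.1779749 ] [-0.13567667  0.14360316]
  overhang ymax [-0.24314051 -0.19904401 -0.19671067]
side rim x [-0.1423381  -0.14031174  0.0270852   0.13991301  0.14043014] y+ [0.10904608 0.10960518 0.11011977] 0.10408164080637439
  side wall -1 -0.13366957811343894 [-0.00880615 -0.13411607]
  side wall 1 0.13510396827361348 [-0.01147691  0.13506207]
  y wall 0.10306543690086742 [0.00866234 0.10333323]
  lid 0.25 [-0.16729059 -0.15779089 -0.15592723] [-0.13328
[... 290 characters left out ...]
6] [-0.13725045  0.14167854]
  overhang ymax [-0.25052894 -0.21956519 -0.20364341]
yaw dir [ 0.98510933 -0.1719291 ] [0.1719291  0.98510933]Traceback (most recent call last):
  File "m2.py", line 15, in <module>
    tgt([.5585,.2195,.10],96.5)
    ~~~^^^^^^^^^^^^^^^^^^^^^^^^
  File "h.py", line 19, in tgt
    G=Ro.from_matrix(np.array([[n,c,0],[-c,n,0],[0,0,-1]]))
  File "scipy/spatial/transform/_rotation.pyx", line 1143, in scipy.spatial.transform._rotation.Rotation.from_matrix
ValueError: Non-positive determinant (left-handed or null coordinate frame) in rotation matrix 0: [[ 0.99357186 -0.11320321  0.        ]
 [ 0.11320321  0.99357186  0.        ]
 [ 0.          0.         -1.        ]].
```

```bash
sed -i 's/\[\[n,c,0\],\[-c,n,0\]/[[-n,c,0],[c,n,0]/' h.py; python3 -c "
from h import *
tgt([.5585,.2195,.12],96.5)"
```

```text
t 0.1 pos [0.1719 0.5745 0.2216] slide [-47.21 -22.91  10.2 ] in goal axes [-34.39 -39.65  10.16] turn [ -0.1   -0.03 -23.16] F [-0.  -0.  -0.1] w 8.79 ff 0.0 J [ 1.22  0.09  1.23 -0.    1.82 -0.06]
```

>>> jog_arm(slide=[[-2,-1,0],[-4,-2,0],[-4,-2,0],[-4,-2,0],[-4,-2,0],[-4,-2,0],[-4,-2,0],[-4,-2,0],[-4,-2,0],[-4,-2,0]], turn=[[0,0,0],[0,0,0],[0,0,0],[0,0,0],[0,0,0],[0,0,0],[0,0,0],[0,0,0],[0,0,0],[0,0,0]], jaw=[8.5,8.5,8.5,8.5,8.5,8.5,8.5,8.5,8.5,8.5])

```text
clock: 1.1
ee_pos: [0.4826, 0.2823, 0.2222]
ee_rot: [-0.0, 0.145, 0.989, -0.0]
wrist_force: [0.1, 0.2, 0.4]
gripper_width: 0.967
finger_force: 0.0
```

>>> jog_arm(slide=[[-4,-2,0],[-4,-2,0],[-1,0,2],[0,0,1],[0,0,0],[0,0,0],[0,0,0],[0,0,0],[0,0,0],[0,0,0]], turn=[[0,0,0],[0,0,0],[0,0,0],[0,0,-6],[0,0,-6],[0,0,-6],[0,0,-5],[0,0,0],[0,0,0],[0,0,0]], jaw=[8.5,8.5,8.5,8.5,8.5,8.5,8.5,8.5,8.5,8.5])

```text
clock: 2.1
ee_pos: [0.5563, 0.2197, 0.1924]
ee_rot: [-0.0, -0.054, 0.999, -0.0]
wrist_force: [-0.2, 0.5, -1.0]
gripper_width: 0.966
finger_force: 0.0
```

```bash
python3 -c "
from h import *
tgt([.5585,.2195,.021],96.5)
im,d,P,ray,t=cam('wrist'); save('w1',im)
z=P[...,2]; m=((z>.04)&(z<.06)).astype(np.uint8)
k,l,st,_=cv2.connectedComponentsWithStats(m)
for i in range(1,k):
    if st[i,4]>300: x=P[l==i]; print(cv2.minAreaRect(x[:,:2].astype(np.float32)*1000),np.median(x[:,2]),st[i])
"
```

```text
t 2.1 pos [0.5563 0.2197 0.1924] slide [-0.22 -0.05 17.14] in goal axes [-0.22 -0.05 17.14] turn [-0.   -0.02 -0.26] F [-0.2  0.5 -1. ] w 8.5 ff 0.0 J [ 0.32  0.08  1.29  0.    1.77 -1.36]
((535.3750610351562, -54.35415267944336), (3.919379234313965, 249.6710662841797), 80.67330169677734) 0.050685467853626875 [  29    0   25  255 4393]
((423.30694580078125, 223.53338623046875), (42.567909240722656, 41.59598159790039), 6.039490222930908) 0.04973352920166069 [ 315   21   47   53 1964]
((556.1469116210938, 222.4213104248047), (166.85321044921875, 50.09440994262695), 6.701824188232422) 0.05004201981246026 [ 295  104   51  158 7483]
((489.0958557128906, 499.62054443359375), (75.34392547607422, 57.509666442871094), 16.831724166870117) 0.04290004421451077 [ 568  111   64   82 4177]
((603.517333984375, 466.2323303222656), (26.56562042236328, 56.29024887084961), 62.686363220214844) 0.050429097008669155 [516 235  51  46 733]
((789.4489135742188, 178.46910095214844), (155.16082763671875, 26.438446044921875), 87.71719360351562) 0.05128835647920571 [ 199  354  126   29 1772]
```

View pics/w1.png

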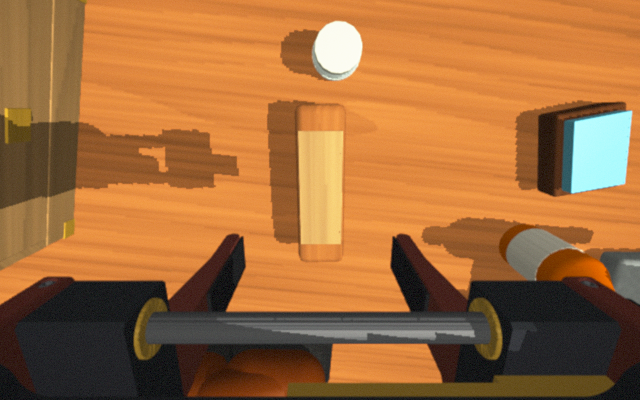

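The wrist view shows the brush at (320,182), centred between the fingers. The jar is clear of it at (337,50). I'll descend and grip.

>>> jog_arm(slide=[[0,0.15,1.5],[0,0,3],[0,0,3],[0,0,3],[0,0,2.5],[0,0,2],[0,0,1.2],[0,0,0.9],[0,0,0],[0,0,0]], turn=[[0,0,0],[0,0,0],[0,0,0],[0,0,0],[0,0,0],[0,0,0],[0,0,0],[0,0,0],[0,0,0],[0,0,0]], jaw=[8.5,8.5,8.5,8.5,8.5,8.5,8.5,8.5,8.5,8.5])

```text
clock: 3.15
ee_pos: [0.5566, 0.2214, 0.0224]
ee_rot: [0.001, -0.055, 0.998, 0.0]
wrist_force: [0.1, 0.4, -0.0]
gripper_width: 0.964
finger_force: 0.0
```

>>> jog_arm(slide=[[0,0,0],[0,0,0],[0,0,0],[0,0,0],[0,0,0],[0,0,0],[0,0,0],[0,0,-0.5],[0,0,-1],[0,0,-1]], turn=[[0,0,0],[0,0,0],[0,0,0],[0,0,0],[0,0,0],[0,0,0],[0,0,0],[0,0,0],[0,0,0],[0,0,0]], jaw=[4.5,4.5,4.5,4.5,4.5,4.5,4.5,4.5,4.5,4.5], force=20)

```text
clock: 4.15
ee_pos: [0.5559, 0.221, 0.047]
ee_rot: [-0.0, -0.055, 0.998, -0.0]
wrist_force: [0.5, -0.2, -2.2]
gripper_width: 0.566
finger_force: 20.0
```

```bash
python3 -c "
from h import *
bay=np.array([.503,-.1605])+.045*np.array([.165,.986]); print(bay)
tgt([*bay,.23],80.5)"
```

```text
[ 0.510425 -0.11613 ]
t 4.15 pos [0.5559 0.221  0.047 ] slide [  8.26 -33.01 -18.28] in goal axes [ -1.08 -34.   -18.3 ] turn [-0.03 -0.05 15.83] F [ 0.5 -0.2 -2.2] w 4.98 ff 20.0 J [ 0.32  0.12  1.51 -0.    1.51 -1.36]
```

>>> jog_arm(slide=[[0,0,-2],[0,0,-4],[0,0,-4],[0,0,-4],[0,0,-2],[0,0,0],[0,-2,0],[0,-4,0],[0,-4,0],[0,-4,0]], turn=[[0,0,0],[0,0,0],[0,0,4],[0,0,4],[0,0,4],[0,0,3.8],[0,0,0],[0,0,0],[0,0,0],[0,0,0]], jaw=[4.5,4.5,4.5,4.5,4.5,4.5,4.5,4.5,4.5,4.5])

```text
clock: 5.15
ee_pos: [0.5327, 0.0819, 0.2076]
ee_rot: [0.001, 0.082, 0.997, -0.0]
wrist_force: [0.0, 0.4, -2.5]
gripper_width: 0.567
finger_force: 20.0
```

>>> jog_arm(slide=[[-0.2,-4,0],[-0.2,-4,0],[-0.2,-4,0],[-0.2,-4,0],[-0.2,-3,0],[-0.1,-1,0],[0,0,0],[0,0,0],[0,0,0],[0,0,0]], turn=[[0,0,0],[0,0,0],[0,0,0],[0,0,0],[0,0,0],[0,0,0],[0,0,0],[0,0,0],[0,0,0],[0,0,0]], jaw=[4.5,4.5,4.5,4.5,4.5,4.5,4.5,4.5,4.5,4.5])

```text
clock: 6.15
ee_pos: [0.5114, -0.1148, 0.2067]
ee_rot: [0.0, 0.082, 0.997, 0.0]
wrist_force: [0.3, -0.1, -2.4]
gripper_width: 0.572
finger_force: 20.0
```

```bash
python3 -c "
from h import *
tgt([.5104,-.1161,.063],80.5)
im,d,P,ray,t=cam('wrist'); save('w2',im)
X=np.array([.9863,-.165]);Y=np.array([.165,.9863]);b=(P[...,:2]-[.503,-.1605])@np.c_[X,Y]; z=P[...,2]
m=(abs(z-.104)<.006)&(abs(b[...,0])<.16)&(b[...,1]>.07)&(b[...,1]<.13); print('y wall',np.percentile(b[m][:,1],[2,50,98]) ,m.sum())
for s in(-1,1):
  m=(abs(z-.104)<.006)&(abs(b[...,0]-.135*s)<.02)&(abs(b[...,1])<.09); print('x wall',np.percentile(b[m][:,0],[2,50,98]) if m.sum() else 0,m.sum())
"
```

```text
t 6.15 pos [ 0.5114 -0.1148  0.2067] slide [ 0.08 -0.15 14.37] in goal axes [ 0.07 -0.15 14.37] turn [0.01 0.   0.14] F [ 0.3 -0.1 -2.4] w 5.03 ff 20.0 J [-0.29 -0.12  1.46  0.    1.79 -1.69]
y wall [0.0733622  0.10300856 0.10943556] 3433
x wall [-0.14081892 -0.13538541 -0.13085149] 3793
x wall 0 0
```

View pics/w2.png

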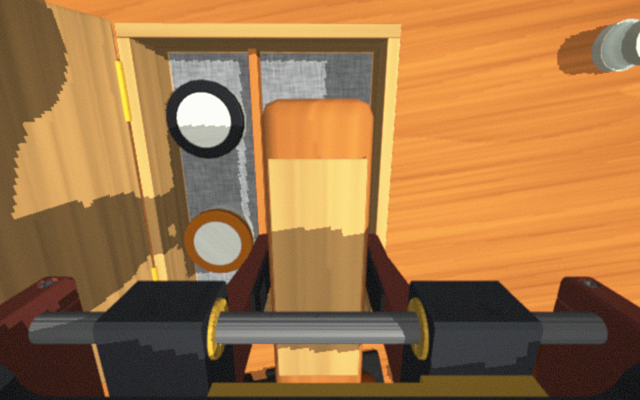

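The wrist view shows the brush (320,180) lined up inside the bay, between the divider (255) and the wall (385). I'll lower it.

>>> jog_arm(slide=[[0.1,-0.1,1.5],[0,0,3],[0,0,3],[0,0,2.5],[0,0,2],[0,0,1.2],[0,0,0.6],[0,0,0.3],[0,0,0.2],[0,0,0]], turn=[[0,0,0],[0,0,0],[0,0,0],[0,0,0],[0,0,0],[0,0,0],[0,0,0],[0,0,0],[0,0,0],[0,0,0]], jaw=[4.5,4.5,4.5,4.5,4.5,4.5,4.5,4.5,4.5,4.5])

```text
clock: 7.2
ee_pos: [0.5104, -0.1169, 0.0644]
ee_rot: [0.001, 0.082, 0.997, -0.0]
wrist_force: [-0.3, 0.5, -3.5]
gripper_width: 0.571
finger_force: 20.0
```

>>> jog_arm(slide=[[0,0,0.1],[0,0,0.1],[0,0,0],[0,0,0],[0,0,0],[0,0,0],[0,0,0],[0,0,0],[0,0,0],[0,0,0]], turn=[[0,0,0],[0,0,0],[0,0,0],[0,0,0],[0,0,0],[0,0,0],[0,0,0],[0,0,0],[0,0,0],[0,0,0]], jaw=[4.5,4.5,4.5,5.4,5.8,6.2,6.2,6.2,6.2,6.2])

```text
clock: 8.2
ee_pos: [0.51, -0.1168, 0.0617]
ee_rot: [0.0, 0.082, 0.997, -0.0]
wrist_force: [0.1, 0.3, -0.0]
gripper_width: 0.709
finger_force: 0.0
```

>>> jog_arm(slide=[[0,0,-1],[0,0,-2],[0,0,-3],[0,0,-4],[0,0,-4],[0,0,-4],[0,0,-4],[0,0,-4],[0,0,-4],[0,0,-2]], turn=[[0,0,0],[0,0,0],[0,0,0],[0,0,0],[0,0,0],[0,0,0],[0,0,0],[0,0,0],[0,0,0],[0,0,0]], jaw=[6.2,6.2,6.2,6.2,6.2,6.2,6.2,3,0,0])

```text
clock: 9.2
ee_pos: [0.5098, -0.1167, 0.3868]
ee_rot: [0.003, 0.082, 0.997, -0.001]
wrist_force: [-0.5, -0.3, 0.6]
gripper_width: 0.473
finger_force: 0.0
```

```bash
python3 -c "
from h import *
X=np.array([.9863,-.165]);Y=np.array([.165,.9863]);o=np.array([.503,-.1605])
# lid pre-hook, box frame (0,-.12) z .46, 
p=o-.13*Y; tgt([*p,.48],-9.5,-35)
im,d,P,ray,t=cam('wrist'); save('w3',im)
b=(P[...,:2]-o)@np.c_[X,Y]; z=P[...,2]
m=(z>.075)&(z<.098)&(abs(b[...,0])<.12)&(b[...,1]>-.01)&(b[...,1]<.095); print('brush top',cv2.minAreaRect(b[m].astype(np.float32)*1000),np.median(z[m]),m.sum())
"
```

```text
t 9.2 pos [ 0.5098 -0.1167  0.3868] slide [ -0.1  -17.44  -9.3 ] in goal axes [-19.62   0.06   2.36] turn [ 27.65 -27.1   86.87] F [-0.5 -0.3  0.6] w 4.16 ff 0.0 J [-0.29 -0.02  1.05 -0.    2.11 -1.7 ]
brush top ((-0.257080078125, 44.09369659423828), (165.55978393554688, 50.05238723754883), 0.2968800365924835) 0.0899984453330302 3581
```

View pics/w3.png

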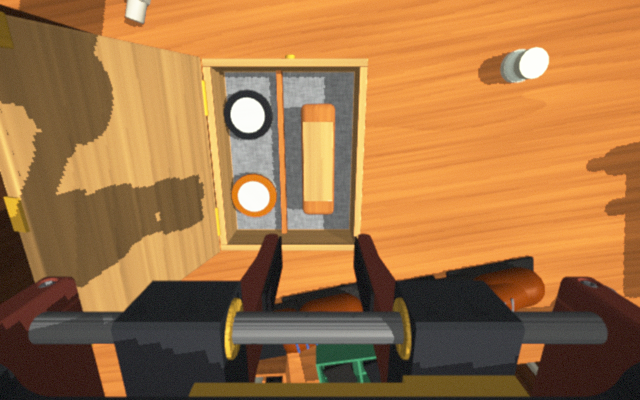

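The wrist view shows the brush flat in the bay at (318,158) and both tins in place. Next I'll turn and lean the hand.

>>> jog_arm(slide=[[0,0,-2],[0,0,-2],[0,0,-1],[0,0,0],[0,0,0],[0,0,0],[0,0,0],[0,0,0],[0,0,0],[0,0,0]], turn=[[0,0,8],[0,0,8],[0,0,8],[0,0,8],[0,0,8],[0,0,8],[0,0,8],[0,0,8],[0,0,8],[0,0,8]], jaw=[0,0,0,0,0,0,0,0,0,0])

```text
clock: 10.25
ee_pos: [0.5099, -0.1167, 0.4312]
ee_rot: [-0.0, 0.706, 0.708, -0.0]
wrist_force: [0.9, -0.5, -0.4]
gripper_width: 0.003
finger_force: 0.0
```

>>> jog_arm(slide=[[0,0,0],[0,0,0],[0,0,0],[0,0,0],[0,0,0],[0,0,0],[0,0,0],[0,0,0],[0,0,0],[0,0,0]], turn=[[0,0,5],[0,0,5],[0,-5,0],[0,-6,0],[0,-6,0],[0,-6,0],[0,-6,0],[0,-6,0],[0,0,0],[0,0,0]], jaw=[0,0,0,0,0,0,0,0,0,0])

```text
clock: 11.25
ee_pos: [0.5101, -0.1162, 0.431]
ee_rot: [0.193, 0.727, 0.617, -0.229]
wrist_force: [-1.0, -0.1, 0.6]
gripper_width: 0.006
finger_force: 0.0
```

```bash
python3 -c "
from h import *
Y=np.array([.165,.9863]);o=np.array([.503,-.1605])
print(get_calibration('wrist')['hand_eye'])
p=o-.205*Y; tgt([*p,.326],-9.5,-35)
p=o-.19*Y; tgt([*p,.345],-9.5,-35)
"
```

```text
[[ 6.46568446e-04 -9.56821788e-01 -2.90674470e-01  7.99188182e-02]
 [ 9.99999059e-01  2.66942400e-04  1.34566869e-03 -3.09588920e-04]
 [-1.20997178e-03 -2.90675066e-01  9.56821061e-01 -1.61657486e-01]
 [ 0.00000000e+00  0.00000000e+00  0.00000000e+00  1.00000000e+00]]
t 11.25 pos [ 0.5101 -0.1162  0.431 ] slide [-14.49   0.    22.9 ] in goal axes [-14.45   0.03  22.93] turn [ 0.   -0.12  0.13] F [-1.  -0.1  0.6] w 0.05 ff 0.0 J [ 0.09  0.04  1.03 -0.71  2.12 -0.12]
t 11.25 pos [ 0.5101 -0.1162  0.431 ] slide [-14.35   0.    20.48] in goal axes [-14.31   0.03  20.51] turn [ 0.   -0.12  0.13] F [-1.  -0.1  0.6] w 0.05 ff 0.0 J [ 0.09  0.04  1.03 -0.71  2.12 -0.12]
```

>>> jog_arm(slide=[[-1.6,0,0],[-3,0,0],[-4,0,0],[-4,0,0],[-3,0,0],[0,0,2],[0,0,3],[0,0,3],[0,0,3],[0,0,2]], turn=[[0,0,0],[0,0,0],[0,0,0],[0,0,0],[0,0,0],[0,0,0],[0,0,0],[0,0,0],[0,0,0],[0,0,0]], jaw=[0,0,0,0,0,0,0,0,0,0])

```text
clock: 12.25
ee_pos: [0.4755, -0.3182, 0.4137]
ee_rot: [0.194, 0.729, 0.616, -0.229]
wrist_force: [0.1, -0.1, -1.2]
gripper_width: 0.008
finger_force: 0.0
```

>>> jog_arm(slide=[[0,0,2],[0,0,2],[0,0,2],[0,0,1],[0,0,0],[0,0,0],[0,0,0],[0,0,0],[0,0,0],[0,0,0]], turn=[[0,0,0],[0,0,0],[0,0,0],[0,0,0],[0,0,0],[0,0,0],[0,0,0],[0,0,0],[0,0,0],[0,0,0]], jaw=[0,0,0,0,0,0,0,0,0,0])

```text
clock: 13.25
ee_pos: [0.4704, -0.3557, 0.3576]
ee_rot: [0.195, 0.728, 0.617, -0.229]
wrist_force: [0.3, 0.1, -0.5]
gripper_width: 0.004
finger_force: 0.0
```

```bash
python3 -c "
from h import *
Y=np.array([.165,.9863]);X=np.array([.9863,-.165]);o=np.array([.503,-.1605])
p=o-.218*Y; tgt([*p,.313],-9.5,-35)
im,d,P,ray,t=cam('wrist'); s=cam('scene')[0]; save('w4',np.vstack([im,cv2.resize(s[20:270,130:530],(640,400))])[:, :][:800]); 
i=cv2.imread('pics/w4.png'); cv2.imwrite('pics/w4b.png',cv2.resize(i,(480,600)))
b=(P[...,:2]-o)@np.c_[X,Y]; z=P[...,2]
for zz in(.3,.31,.315,.32,.325):
  m=(abs(z-zz)<.003)&(abs(b[...,0])<.13)&(b[...,1]<-.15)&(b[...,1]>-.22)
  print(zz,m.sum(),np.percentile(b[m][:,1],[2,50,98]) if m.sum() else 0)
"
```

```text
t 13.25 pos [ 0.4704 -0.3557  0.3576] slide [ 0.91 -0.01  4.8 ] in goal axes [ 0.91 -0.01  4.8 ] turn [0.06 0.   0.04] F [ 0.3  0.1 -0.5] w 0.03 ff 0.0 J [-0.37 -0.08  1.27 -0.61  1.76 -0.38]
0.3 3633 [-0.17531239 -0.17362836 -0.1719381 ]
0.31 3857 [-0.17855155 -0.17682914 -0.17493445]
0.315 3978 [-0.18022208 -0.178438   -0.17656497]
0.32 5378 [-0.19414156 -0.18044154 -0.17828103]
0.325 5368 [-0.19361092 -0.18342863 -0.17983027]
```

View pics/w4b.png

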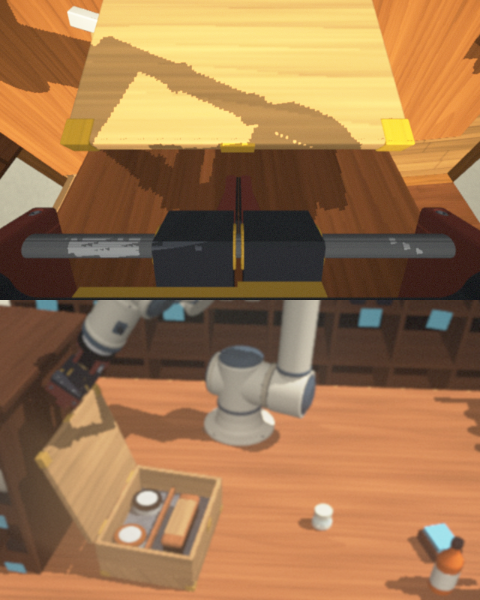

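The upper wrist view shows the lid's free edge at row 150 (col 240), with the fingertips beyond it at (238,178). The scene view shows the hand over the lid, clear of the rack. I'll hook in.

>>> jog_arm(slide=[[0,0,1],[0,0,1],[0,0,1],[0.2,0,0.3],[0.2,0,0.3],[0.2,0,0.3],[0.2,0,0.4],[0,0,0.3],[0,0,0],[0,0,0]], turn=[[0,0,0],[0,0,0],[0,0,0],[0,0,0],[0,0,0],[0,0,0],[0,0,0],[0,0,0],[0,0,0],[0,0,0]], jaw=[0,0,0,0,0,0,0,0,0,0])

```text
clock: 14.35
ee_pos: [0.4669, -0.3756, 0.3151]
ee_rot: [0.194, 0.728, 0.616, -0.229]
wrist_force: [1.0, -0.5, -0.1]
gripper_width: 0.005
finger_force: 0.0
```

```bash
python3 -c "
from h import *
Y=np.array([.165,.9863]);o=np.array([.503,-.1605])
s=readout.state(); p=np.array(s['ee_pos']); b0=np.array([(p[:2]-o)@Y,p[2]]); print('tip box y,z',b0,s['wrist_force'],s['joints'].round(2))
h=np.array([-.11,.105]); 
n=np.array([.819,-.574]);dd=np.array([-.574,-.819])
A0=np.radians(108); c=lambda A:h+.232*np.array([np.cos(A),np.sin(A)])+.016*np.array([-np.sin(A),np.cos(A)])
for deg in range(108,62,-3):
  v=c(np.radians(deg-3))-c(np.radians(deg)); print(deg,'->',deg-3,'x %.2f z %.2f'%(v@n*100,v@dd*100))
"
```

```text
tip box y,z [-0.21808432  0.31514761] [ 0.95068196 -0.5127257  -0.13905479] [-0.41 -0.09  1.36 -0.6   1.68 -0.37]
108 -> 105 x 0.69 z -1.00
105 -> 102 x 0.74 z -0.97
102 -> 99 x 0.79 z -0.93
99 -> 96 x 0.84 z -0.88
96 -> 93 x 0.88 z -0.84
93 -> 90 x 0.93 z -0.79
90 -> 87 x 0.97 z -0.74
87 -> 84 x 1.00 z -0.69
84 -> 81 x 1.04 z -0.64
81 -> 78 x 1.07 z -0.58
78 -> 75 x 1.10 z -0.52
75 -> 72 x 1.13 z -0.47
72 -> 69 x 1.15 z -0.41
69 -> 66 x 1.17 z -0.35
66 -> 63 x 1.18 z -0.28
63 -> 60 x 1.20 z -0.22
```

>>> jog_arm(slide=[[0.1,0,0.1],[0.1,0,0.1],[0.1,0,0],[0.1,0,0],[0.1,0,0],[0.1,0,0],[0.1,0,0],[0.15,0,-0.1],[0.2,0,-0.2],[0.22,0,-0.3]], turn=[[0,0,0],[0,0,0],[0,0,0],[0,0,0],[0,0,0],[0,0,0],[0,0,0],[0,0,0],[0,0,0],[0,0,0]], jaw=[0,0,0,0,0,0,0,0,0,0])

```text
clock: 15.35
ee_pos: [0.4687, -0.3647, 0.3147]
ee_rot: [0.198, 0.728, 0.615, -0.23]
wrist_force: [-0.9, -6.6, 10.2]
gripper_width: 0.007
finger_force: 5.2
```

>>> jog_arm(slide=[[0.23,0,-0.35],[0.23,0,-0.35],[0.23,0,-0.33],[0.24,0,-0.33],[0.24,0,-0.33],[0.24,0,-0.33],[0.25,0,-0.32],[0.25,0,-0.32],[0.25,0,-0.32],[0.26,0,-0.31]], turn=[[0,0,0],[0,0,0],[0,0,0],[0,0,0],[0,0,0],[0,0,0],[0,0,0],[0,0,0],[0,0,0],[0,0,0]], jaw=[0,0,0,0,0,0,0,0,0,0])

```text
clock: 16.35
ee_pos: [0.4753, -0.3249, 0.3252]
ee_rot: [0.195, 0.728, 0.616, -0.229]
wrist_force: [-0.5, -2.6, 5.2]
gripper_width: 0.002
finger_force: 2.5
```

```bash
cat > lid.py <<'E'
from h import *
Y=np.array([.165,.9863]);X=np.array([.9863,-.165]);o=np.array([.503,-.1605])
s=readout.state(); p=np.array(s['ee_pos']); print(round(s['clock'],2),'tip box y,z',((p[:2]-o)@Y).round(4),p[2].round(4),'F',s['wrist_force'].round(1),s['joints'].round(2))
for n in('wrist','side'):
    im,d,P,ray,t=cam(n); b=(P[...,:2]-o)@np.c_[X,Y]; z=P[...,2]
    m=(abs(b[...,0]+.09)<.03)&(z>.14)&(z<.36)&(b[...,1]<.12)&(b[...,1]>-.21)
    q=np.c_[b[m][:,1],z[m]]
    if len(q)<50: print(n,len(q)); continue
    a=np.degrees(np.arctan2(q[:,1]-.105,q[:,0]+.11)); print(n,len(q),'angle pct',np.percentile(a,[5,25,50,75,95]).round(1),'zmax',np.percentile(q[:,1],99).round(3))
E
python3 lid.py
```

```text
16.35 tip box y,z -0.1667 0.3252 F [-0.5 -2.6  5.2] [-0.31 -0.1   1.35 -0.62  1.75 -0.3 ]
wrist 23410 angle pct [95.1 95.2 95.4 95.5 96.1] zmax 0.335
side 148 angle pct [ 95.8  96.9  98.1  99.3 101.7] zmax 0.338
```

>>> jog_arm(slide=[[0.29,0,-0.28],[0.29,0,-0.28],[0.3,0,-0.27],[0.3,0,-0.27],[0.31,0,-0.26],[0.31,0,-0.26],[0.32,0,-0.25],[0.32,0,-0.25],[0.33,0,-0.24],[0.33,0,-0.24]], turn=[[0,0,0],[0,0,0],[0,0,0],[0,0,0],[0,0,0],[0,0,0],[0,0,0],[0,0,0],[0,0,0],[0,0,0]], jaw=[0,0,0,0,0,0,0,0,0,0])

```text
clock: 17.45
ee_pos: [0.482, -0.2846, 0.3272]
ee_rot: [0.194, 0.728, 0.617, -0.229]
wrist_force: [-0.1, -1.1, 3.0]
gripper_width: 0.006
finger_force: 1.3
```

>>> jog_arm(slide=[[0.34,0,-0.23],[0.34,0,-0.22],[0.35,0,-0.21],[0.35,0,-0.2],[0.36,0,-0.19],[0.3,0,-0.15],[0.15,0,-0.07],[0,0,0],[0,0,0],[0,0,0]], turn=[[0,0,0],[0,0,0],[0,0,0],[0,0,0],[0,0,0],[0,0,0],[0,0,0],[0,0,0],[0,0,0],[0,0,0]], jaw=[0,0,0,0,0,0,0,0,0,0])

```text
clock: 18.45
ee_pos: [0.486, -0.2602, 0.3252]
ee_rot: [0.194, 0.728, 0.617, -0.23]
wrist_force: [0.0, 0.3, -0.2]
gripper_width: 0.008
finger_force: 0.0
```

```bash
python3 lid.py
```

```text
18.45 tip box y,z -0.1012 0.3252 F [ 0.   0.3 -0.2] [-0.19 -0.1   1.36 -0.63  1.82 -0.2 ]
wrist 16285 angle pct [78.4 78.5 78.6 78.7 80.8] zmax 0.335
side 546 angle pct [ 80.1  83.   84.9  88.6 100.1] zmax 0.336
```

>>> jog_arm(slide=[[0,0,0],[0,0,0],[0,0,0],[0,0,0],[0,0,0],[0,0,0],[0,0,0],[0,0,0],[0,0,0],[0,0,0]], turn=[[0,0,0],[0,0,0],[0,0,0],[0,0,0],[0,0,0],[0,0,0],[0,0,0],[0,0,0],[0,0,0],[0,0,0]], jaw=[0,0,0,0,0,0,0,0,0,0])

```text
clock: 19.55
ee_pos: [0.4861, -0.2602, 0.3254]
ee_rot: [0.194, 0.728, 0.616, -0.229]
wrist_force: [0.2, 0.1, 0.5]
gripper_width: 0.004
finger_force: 0.0
```

```bash
python3 lid.py
```

```text
19.55 tip box y,z -0.1011 0.3254 F [0.2 0.1 0.5] [-0.19 -0.1   1.36 -0.63  1.82 -0.2 ]
wrist 16320 angle pct [78.4 78.5 78.6 78.7 80.8] zmax 0.335
side 543 angle pct [ 80.2  83.1  84.9  88.5 100.3] zmax 0.336
```

>>> jog_arm(slide=[[0.3,0,-0.15],[0.35,0,-0.18],[0.36,0,-0.18],[0.36,0,-0.17],[0.36,0,-0.17],[0.2,0,-0.1],[0,0,0],[0,0,0],[0,0,0],[0,0,0]], turn=[[0,0,0],[0,0,0],[0,0,0],[0,0,0],[0,0,0],[0,0,0],[0,0,0],[0,0,0],[0,0,0],[0,0,0]], jaw=[0,0,0,0,0,0,0,0,0,0])

```text
clock: 20.65
ee_pos: [0.4895, -0.2394, 0.3222]
ee_rot: [0.194, 0.728, 0.616, -0.229]
wrist_force: [0.6, 0.7, 1.2]
gripper_width: 0.005
finger_force: 0.0
```

```bash
python3 lid.py; python3 lid.py
```

```text
20.65 tip box y,z -0.08 0.3222 F [0.6 0.7 1.2] [-0.14 -0.1   1.36 -0.64  1.84 -0.17]
wrist 13618 angle pct [70.9 71.1 71.1 71.3 73.7] zmax 0.328
side 696 angle pct [73.  75.4 77.4 81.6 93.3] zmax 0.329
20.75 tip box y,z -0.08 0.3222 F [-0.2  0.7 -0.5] [-0.14 -0.1   1.36 -0.64  1.84 -0.17]
wrist 13313 angle pct [69.9 70.  70.1 70.3 72.9] zmax 0.327
side 710 angle pct [72.4 74.3 76.4 80.5 92.4] zmax 0.328
```

The lid is now falling on its own, so I'll lift the hand straight up out of its way.

>>> jog_arm(slide=[[-0.3,0,-0.2],[-0.6,0,-0.8],[-1.1,0,-1.6],[-1.1,0,-1.6],[-1.1,0,-1.6],[-1.1,0,-1.6],[-0.6,0,-0.8],[0,0,0],[0,0,0],[0,0,0]], turn=[[0,0,0],[0,0,0],[0,0,0],[0,0,0],[0,0,0],[0,0,0],[0,0,0],[0,0,0],[0,0,0],[0,0,0]], jaw=[0,0,0,0,0,0,0,0,0,0])

```text
clock: 21.85
ee_pos: [0.4894, -0.2405, 0.4219]
ee_rot: [0.194, 0.728, 0.617, -0.23]
wrist_force: [0.6, 0.5, -0.4]
gripper_width: 0.005
finger_force: 0.0
```

>>> jog_arm(slide=[[0,0,0],[0,0,0],[0,0,0],[0,0,0],[0,0,0],[0,0,0],[0,0,0],[0,0,0],[0,0,0],[0,0,0]], turn=[[0,0,0],[0,0,0],[0,0,0],[0,0,0],[0,0,0],[0,0,0],[0,0,0],[0,0,0],[0,0,0],[0,0,0]], jaw=[0,0,0,0,0,0,0,0,0,0])

```text
clock: 22.85
ee_pos: [0.4894, -0.2405, 0.4232]
ee_rot: [0.194, 0.728, 0.616, -0.229]
wrist_force: [-0.4, -0.3, 0.6]
gripper_width: 0.007
finger_force: 0.0
```

>>> jog_arm(slide=[[0,0,0],[0,0,0],[0,0,0],[0,0,0],[0,0,0],[0,0,0],[0,0,0],[0,0,0],[0,0,0],[0,0,0]], turn=[[0,0,0],[0,0,0],[0,0,0],[0,0,0],[0,0,0],[0,0,0],[0,0,0],[0,0,0],[0,0,0],[0,0,0]], jaw=[0,0,0,0,0,0,0,0,0,0])

```text
clock: 23.85
ee_pos: [0.4894, -0.2405, 0.4232]
ee_rot: [0.194, 0.728, 0.616, -0.229]
wrist_force: [0.2, 1.0, 0.8]
gripper_width: 0.007
finger_force: 0.0
```

>>> jog_arm(slide=[[0,0,0],[0,0,0],[0,0,0],[0,0,0],[0,0,0],[0,0,0],[0,0,0],[0,0,0],[0,0,0],[0,0,0]], turn=[[0,0,0],[0,0,0],[0,0,0],[0,0,0],[0,0,0],[0,0,0],[0,0,0],[0,0,0],[0,0,0],[0,0,0]], jaw=[0,0,0,0,0,0,0,0,0,0])

```text
clock: 24.85
ee_pos: [0.4894, -0.2405, 0.4232]
ee_rot: [0.194, 0.728, 0.616, -0.229]
wrist_force: [0.4, 0.4, 0.0]
gripper_width: 0.002
finger_force: 0.0
```

```bash
python3 - <<'E'
from h import *
Y=np.array([.165,.9863]);X=np.array([.9863,-.165]);o=np.array([.503,-.1605])
for n in('side','scene'):
    im,d,P,ray,t=cam(n); b=(P[...,:2]-o)@np.c_[X,Y]; z=P[...,2]
    for y in(-.05,0.03,.1):
        m=(abs(b[...,0])<.12)&(abs(b[...,1]-y)<.01)&(z<.25); print(n,y,m.sum(),np.percentile(z[m],[5,50,95]).round(3))
save('end',im); print(readout.state()['clock'],readout.state()['wrist_force'])
E
```

```text
side -0.05 471 [0.119 0.122 0.125]
side 0.03 447 [0.119 0.122 0.125]
side 0.1 407 [0.117 0.12  0.124]
scene -0.05 418 [0.118 0.121 0.124]
scene 0.03 435 [0.118 0.121 0.124]
scene 0.1 698 [0.004 0.119 0.122]
24.95 [-0.11124851  0.74122564 -0.12316629]
```

View pics/end.png

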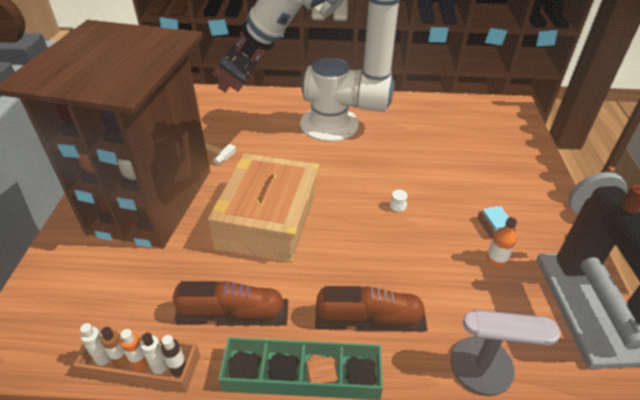

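The final view shows the lid fully shut: flat at 0.12 m, box at (265,200). The jar (399,200) and bottle (503,240) haven't moved, and the hand is clear at (235,65).

```bash
python3 -c "
from station import r; print(r.sign_off())"
```

```text
the job is handed in; nothing more can be done
None
```

The brush is lying bristles down in the long bay, the lid fell fully shut by itself with the hand clear, nothing else was moved, and the job was handed in at about 25 s of the 64 s allowed.

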